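# Pack the drive-unit kit tray

## Task

Pack the kit into the blue tray: lay the copper busbar flat in the long slot, the long square spacer tube flat in the short slot, the contactor upright in the nearly square pocket and the large bearing flat in the round pocket, each fully down on the floor of its own recess, in any order. The short spacer tube and the small bearing belong to another job: leave them lying where they are.

Things in the scene. Friction and masses are not known exactly. Their poses are not given: they have to be found in the camera images.
- busbar: Straight flat copper busbar, 100 x 22 x 10 mm (x along its length, y across), two dark hole marks on top, about 0.19 kg. Origin: centre of its underside; z up; loose. Lies on a 3 mm thick light grey bench mat (fixed).
- tube_long: The long spacer: square steel tube 20 x 20 mm, 60 mm long, open ends, lying flat (x along its length), about 0.1 kg. Origin: centre of its underside; z up; loose. Lies on a 3 mm thick light grey bench mat (fixed).
- contactor: Contactor (relay): black plastic block 46 (x) x 36 (y) x 38 mm high, with two upright copper studs on top (8 mm thick, 10 mm tall, at x = +-13 mm), about 0.2 kg. Origin: centre of its underside; z up; loose. Lies on a 3 mm thick light grey bench mat (fixed).
- bearing_large: The large ball bearing: steel ring with a black seal, 52 mm outside, 25 mm bore, 15 mm thick, lying flat (axis z), about 0.13 kg. Origin: centre of its underside; z up; loose. Lies on a 3 mm thick light grey bench mat (fixed).
- tube_short: Look-alike that does not belong to the kit: the short spacer, the same 20 x 20 mm square steel tube but 34 mm long. Origin: centre of its underside; z up; loose. Lies on a 3 mm thick light grey bench mat (fixed).
- bearing_small: Look-alike that does not belong to the kit: the small ball bearing, 35 mm outside, 15 mm bore, 12 mm thick, lying flat. Origin: centre of its underside; z up; loose. Lies on a 3 mm thick light grey bench mat (fixed).
- insert_long: Insert for the busbar. Fixed grey block 136 (x) x 84 (y) x 10 mm in one of four cells of the fixed blue tray (296 x 188 mm, walls 14 mm high, floor 5 mm); any insert in any cell. Origin: centre of its underside, 5 mm above the bench; z up. Centred recess 6 mm deep, its floor 4 mm above the origin: long slot 118 (x) x 40 (y) mm, long walls cut away over the middle 50 mm for fingers.
- insert_short: Insert for the long spacer tube. Fixed grey block 136 (x) x 84 (y) x 10 mm in one of four cells of the fixed blue tray (296 x 188 mm, walls 14 mm high, floor 5 mm); any insert in any cell. Origin: centre of its underside, 5 mm above the bench; z up. Centred recess 6 mm deep, its floor 4 mm above the origin: the short slot, 78 (x) x 38 (y) mm.
- insert_square: Insert for the contactor. Fixed grey block 136 (x) x 84 (y) x 10 mm in one of four cells of the fixed blue tray (296 x 188 mm, walls 14 mm high, floor 5 mm); any insert in any cell. Origin: centre of its underside, 5 mm above the bench; z up. Centred recess 6 mm deep, its floor 4 mm above the origin: the wide, nearly square pocket, 64 (x) x 56 (y) mm.
- insert_round: Insert for the large bearing. Fixed grey block 136 (x) x 84 (y) x 10 mm in one of four cells of the fixed blue tray (296 x 188 mm, walls 14 mm high, floor 5 mm); any insert in any cell. Origin: centre of its underside, 5 mm above the bench; z up. Centred recess 6 mm deep, its floor 4 mm above the origin: the round pocket, 70 mm in diameter.
Mind the look-alikes: they are no part of the job. What is shaped like the bearing_large but yellow is not meant. Several things have the shape of the busbar; the one meant has the colours described above.

How it is judged:
At the end, for the whole second after the job is handed in: Each kit part rests flat, released, on its own recess floor (centre within 15 mm of the insert's, underside within 3 mm of the recess floor, tilt under 0.1 rad, speed under 0.01 m/s); short tube and small bearing within 20 mm of their starts (horizontal distance between busbar and insert_long below 0.015 m and z of busbar in the frame of insert_long between 0.001 and 0.007 m and angle between each of busbar, tube_long, contactor, bearing_large's own z axis and vertical below 0.1 rad and linear speed of each of busbar, tube_long, contactor, bearing_large below 0.01 m/s and horizontal distance between tube_long and insert_short below 0.015 m and z of tube_long in the frame of insert_short between 0.001 and 0.007 m and horizontal distance between contactor and insert_square below 0.015 m and z of contactor in the frame of insert_square between 0.001 and 0.007 m and horizontal distance between bearing_large and insert_round below 0.015 m and z of bearing_large in the frame of insert_round between 0.001 and 0.007 m and distance of each of tube_short, bearing_small from where it was at the start of the episode below 0.02 m); the robot touches nothing.
It fails at once if the short spacer tube is moved more than 20 mm (distance of tube_short from where it was at the start of the episode above 0.02 m).
It fails at once if the small bearing is moved more than 20 mm (distance of bearing_small from where it was at the start of the episode above 0.02 m).
It also fails if it takes over 99 s, if anything falls off the work surface, if the arm or the gripper's body presses on something with over 40 N, if the wrist force passes 120 N, or if a joint passes its speed limit or range.

## Robot

A 7-joint arm with a two-finger parallel gripper is mounted at the origin on the work surface. World frame = base frame: x ahead of the robot, y to its left, z up, the work surface at z = 0. Lengths are in m, angles in rad, forces in N, time in s.
With the tool pointing down it reaches from about 0.35 to 0.9 m from the base axis. Payload 8.1 kg.
Tool frame: the origin (TCP) lies midway between the tips of the shut fingers; the grasp point (between the pads) lies 19 mm behind it; z points along the fingers, y is the line along which they close (so a half turn about z gives the same grasp; the last joint's range is limited). The gripper opens to 85 mm and grips with 20 to 120 N. Pads are 22 mm wide; open, the fingers measure 114 mm over their backs; the gripper's body (76 mm by 85 mm) begins 54 mm behind the grasp point. The pads swing forward as they close: fully open they stand 13 mm farther back than shut.
Start: joints at [1.076, 0.434, 0.025, 1.573, -0.012, 1.134, -0.075], TCP at [0.239, -0.578, 0.231] pointing down, gripper open.
Joint ranges: [-2.62, 2.62], [-0.44, 2.09], [-1.27, 1.32], [0.08, 2.57], [-1.32, 4.46], [0.12, 2], [-2.74, 2.74]. Speed limits (rad/s): [2.22, 2.22, 3.01, 3.01, 3.14, 3.14, 3.14].

## Interface

Orientations are given as a unit quaternion [w, x, y, z].
In Python, from station import r, vision gives the robot as it stands. The module is installed in compiled form; this text tells all that it offers.
- The arm moves only by the tool play_rows, never from a script. Its arguments are lists of equal length, an entry for each row: "travel": the shift along the tool's x, y, z in units of 0.2 m (1.0 is 0.2 m), a list of three; "dr": the turn, a rotation vector about the tool's x, y, z in units of 2 pi rad (1.0 is 2 pi rad), a list of three; "grip": the opening, from -1 (shut) to 1 (fully open). A call has 1 to 12 rows; each row is the pose to reach, as a shift and turn from the pose commanded when the call began, along the tool's axes at that moment, turning the shorter way round; what a row does not reach only later rows make up. A row lasts 1/8 s, in which the tool goes at most 62.5 mm and 10.7 degrees, less where a joint would pass 70% of its speed; a pose out of reach is approached as far as the arm can. A call with a number of a shift or a turn outside -1 to 1 is refused whole. A call with a gripper value outside its range is refused whole. The fingers move at their own pace and stop on an object; the grip force is fixed at half the most. Time passes only in rows, so rows that repeat a pose let the fingers close. It gives the time, the measured TCP pose, the force, the opening and the grip force at its end, in the units of the state.
- r.read_state(): the state, without advancing time (a new reading comes with each control period).
- vision.grab_frame(name): name is "scene" or "top"; returns (picture, depth): 384x512x3 uint8, red, green, blue; 384x512 float32, m along the optical axis (not along the pixel's ray), 0 where there is no reading.
- vision.camera_info(name): a dict with "mtx" (3x3 intrinsics, pixels), "T" (4x4, takes a point from camera to world coordinates). Camera axes: x right, y up, looking along -z (the intrinsics and any distortion apply to the point x, -y, -z); pixel columns grow to the right and rows downward; lengths in m; the calibration is good to about 2 mm. A picture is of the moment at which its call begins. camera_info takes no time and is no camera call.
- r.sign_off(): hands the job in; it is judged then, once.
Trained networks look in the newest picture that a camera, given by its name, has taken for a name from the list of things; names that differ only in an ending like _2 or _b are one class to them, and where a whole thing is asked for, a point or a joint stands for the part that bears it (a point fixed in the world has none). Each returns a list of dicts, best first, with "conf" (0 to 1); they miss things now and then, are a little off and sometimes report something else, mostly with a low value. They report only what shows in the picture. A call takes as long as a camera call. They do not tell look-alikes from the thing itself.
- vision.masks_of(label, camera): "pixels" (384x512 bool, what is visible of it) and "extent" ([left, top, right, bottom] in pixels, round what is visible of it).
The state is a dict: "time_s": time; "qpos": joint angles; "joint_velocities": joint speeds; "joint_efforts": joint torques, N m; "eef_pos": TCP position; "ee_rot": TCP orientation; "ft_force": force on the tool from outside, world axes, zero at the start; "wrist_torque": the same for the moment, N m; "opening": finger opening in m; "gripper_force": force on a finger pad.
Only numpy, scipy, OpenCV 4.12 (cv2) and the standard library are available. Lean on these libraries where they do the work, as an engineer would, in place of code of your own. Each camera call takes 0.05 s, during which the arm holds its last target. There are 200 camera calls.

## Working session

There is one attempt and no reset: what is moved stays moved. The work goes in short steps, Python scripts to look and compute and a tool call to move; the robot and the scene stay as the last step left them, time stands still between calls to the robot, and variables do not carry over. Pictures are saved under pics/ and viewed, at most 14 in all, crops included, and the job is handed in when it is done.

Besides the shell and the picture viewer there is one more tool, called after "Call:" as a command line: name --argument value ..., lists and objects as JSON in quotes. play_rows: Moves the arm, as the interface text tells. Its arguments: {"type":"object","properties":{"travel":{"type":"array"},"dr":{"type":"array"},"grip":{"type":"array"}},"required":["travel","dr","grip"]}

```bash
mkdir -p pics
python3 - <<'E'
from station import r, vision
import cv2,numpy as np
for n in("scene","top"):
    p,d=vision.grab_frame(n); cv2.imwrite(f"pics/{n}0.png",cv2.resize(p[:,:,::-1],(800,600)))
    i=vision.camera_info(n); print(n,np.round(i["mtx"],1).tolist(),np.round(i["T"],3).tolist(),[k for k in i])
s=r.read_state();print(s["eef_pos"],s["ee_rot"],s["opening"],s["time_s"])
E
```

```text
scene [[442.6, 0.0, 254.3], [0.0, 442.6, 192.8], [0.0, 0.0, 1.0]] [[0.126, -0.805, 0.58, 1.074], [0.992, 0.1, -0.076, -0.04], [0.003, 0.585, 0.811, 0.781], [0.0, 0.0, 0.0, 1.0]] ['mtx', 'T']
top [[409.6, 0.0, 250.4], [0.0, 409.6, 182.6], [0.0, 0.0, 1.0]] [[0.009, 0.998, -0.062, 0.511], [-1.0, 0.01, 0.02, 0.025], [0.021, 0.062, 0.998, 0.952], [0.0, 0.0, 0.0, 1.0]] ['mtx', 'T']
[ 0.23844108 -0.57724067  0.23061993] [-6.67289618e-04  9.80879425e-01  1.94615188e-01 -1.91751947e-04] 0.08544558941481996 0.1
```

View pics/top0.png

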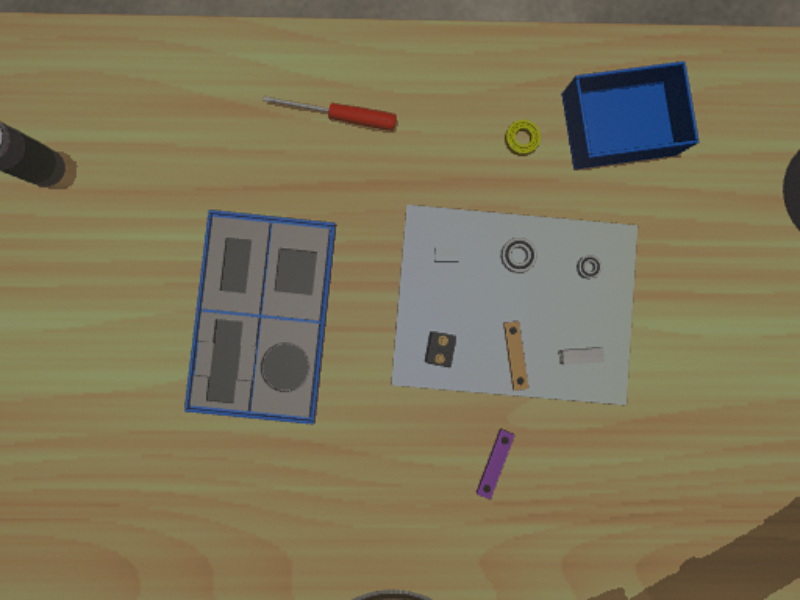

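View pics/scene0.png

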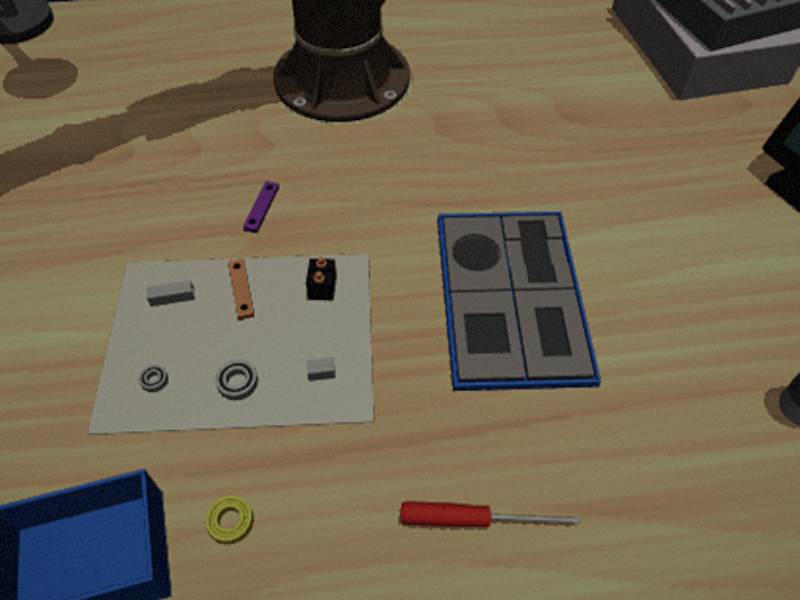

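The pictures show these candidates (800x600 top view):
- **Busbar:** copper bar at (515,355). The purple bar at (496,463) is a decoy.
- **Bearings:** large at (518,255), small at (588,266), yellow ring at (522,138).
- **Tubes:** long at (580,356), short at (446,254).
- **Contactor:** (440,349).
- **Recesses:** short slot (236,265), square (296,271), long slot (225,361), round (284,367).

I choose the copper bar, the large steel bearing, the long tube and the contactor.

```bash
cat > h.py <<'E'
from station import r, vision
import cv2,numpy as np
from scipy.spatial.transform import Rotation as R
TOP=dict(busbar=.013,tube_long=.023,contactor=.041,bearing_large=.018,tube_short=.023,bearing_small=.015,insert_long=.015,insert_short=.015,insert_square=.015,insert_round=.015)
def plane(cam,uv,z):
    i=vision.camera_info(cam);K=i["mtx"];T=i["T"];uv=np.atleast_2d(uv).astype(float)
    d=np.c_[(uv[:,0]-K[0,2])/K[0,0],-(uv[:,1]-K[1,2])/K[1,1],-np.ones(len(uv))]@T[:3,:3].T
    return T[:3,3]+d*((z-T[2,3])/d[:,2])[:,None]
def world(cam,depth):
    i=vision.camera_info(cam);K=i["mtx"];T=i["T"];v,u=np.mgrid[:384,:512]
    P=np.stack([(u-K[0,2])/K[0,0]*depth,-(v-K[1,2])/K[1,1]*depth,-depth],-1)
    return P@T[:3,:3].T+T[:3,3]
def measure(names,cam):
    p,d=vision.grab_frame(cam);W=world(cam,d);out=[]
    for n in names:
        for m in vision.masks_of(n,cam)[:4]:
            if m["conf"]<.3: continue
            M=m["pixels"]; z=W[...,2][M]; zt=TOP[n]
            S=M&(abs(W[...,2]-zt)<.006)
            if S.sum()<20: S=M
            v,u=np.nonzero(S); P=plane(cam,np.c_[u,v],zt)
            (cx,cy),(w,h),a=cv2.minAreaRect((P[:,:2]*1000).astype(np.float32))
            if w<h: w,h,a=h,w,a+90
            col=p[M].mean(0).astype(int)
            print(cam,n,"%.2f"%m["conf"],"px",u.mean().round(),v.mean().round(),"n",M.sum(),S.sum(),"c %.1f %.1f size %.0f x %.0f ang %.1f"%(cx,cy,w,h,(a+90)%180-90),"zmed %.1f"%(np.median(z)*1000),"rgb",col)
E
python3 - <<'E'
from h import *
for c in("top","scene"): measure(["busbar","tube_long","contactor","bearing_large","insert_long","insert_short","insert_square","insert_round"],c)
p,d=vision.grab_frame("top"); cv2.imwrite("pics/crop.png",cv2.resize(p[125:325,115:415,::-1],None,fx=2.6,fy=2.6,interpolation=cv2.INTER_CUBIC))
E
```

```text
top busbar 0.85 px 330.0 228.0 n 374 373 c 468.8 -177.4 size 96 x 23 ang 8.1 zmed 13.4 rgb [127 102  68]
top busbar 0.62 px 316.0 297.0 n 437 403 c 312.3 -146.6 size 99 x 23 ang -20.9 zmed 10.2 rgb [ 95  58 104]
top tube_long 0.64 px 373.0 227.0 n 299 240 c 469.8 -272.5 size 61 x 20 ang -85.5 zmed 22.7 rgb [126 124 120]
top tube_long 0.49 px 332.0 163.0 n 308 198 c 617.4 -179.4 size 48 x 48 ang 63.9 zmed 17.7 rgb [96 96 93]
top contactor 0.93 px 282.0 223.0 n 333 287 c 478.2 -64.3 size 45 x 36 ang -10.0 zmed 41.9 rgb [71 66 58]
top bearing_large 0.76 px 335.0 87.0 n 337 279 c 793.2 -187.9 size 50 x 49 ang -0.1 zmed 14.7 rgb [116 116  24]
top bearing_large 0.75 px 331.0 163.0 n 293 280 c 616.4 -180.2 size 49 x 46 ang -89.4 zmed 17.7 rgb [96 95 93]
top insert_long 0.66 px 144.0 231.0 n 2294 1783 c 458.2 247.6 size 136 x 87 ang -5.3 zmed 11.2 rgb [96 93 90]
top insert_long 0.48 px 151.0 169.0 n 2228 2012 c 597.5 233.9 size 136 x 86 ang -5.1 zmed 15.0 rgb [103  99  95]
top insert_short 0.70 px 151.0 169.0 n 2217 1999 c 597.7 233.8 size 136 x 86 ang -5.3 zmed 15.0 rgb [103  99  95]
top in
[... 849 characters left out ...]
d 12.7 rgb [116 113  46]
scene bearing_large 0.59 px 151.0 241.0 n 483 391 c 619.2 -184.7 size 53 x 49 ang 14.4 zmed 15.8 rgb [79 77 73]
scene bearing_large 0.35 px 311.0 215.0 n 2390 1371 c 590.6 142.3 size 139 x 84 ang -5.4 zmed 12.5 rgb [72 69 66]
scene insert_long 0.63 px 343.0 162.0 n 1789 882 c 460.6 242.4 size 138 x 85 ang -5.2 zmed 8.9 rgb [65 63 60]
scene insert_short 0.81 px 354.0 213.0 n 2354 1805 c 599.3 229.8 size 139 x 85 ang -5.4 zmed 12.7 rgb [74 71 67]
scene insert_square 0.64 px 311.0 215.0 n 2345 1692 c 590.8 142.8 size 138 x 84 ang -5.4 zmed 12.6 rgb [73 70 66]
scene insert_round 0.58 px 305.0 163.0 n 1779 1327 c 453.0 155.3 size 141 x 84 ang -5.1 zmed 12.4 rgb [71 68 65]
```

View pics/crop.png

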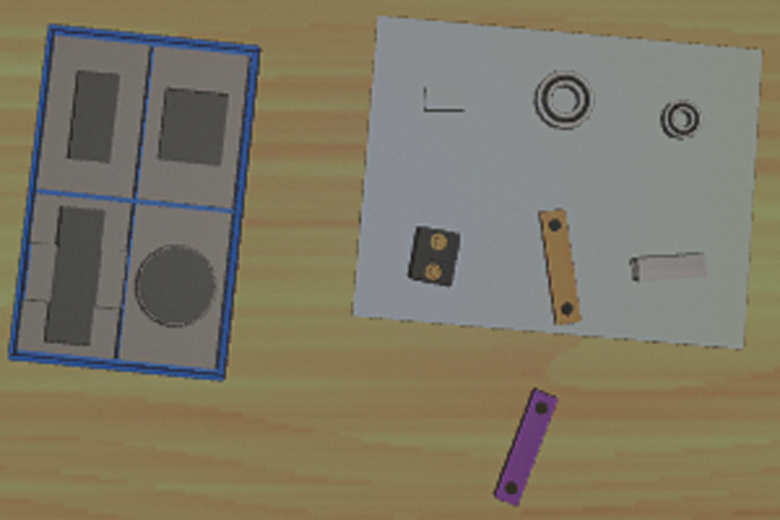

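The crop confirms the choice: copper bar at crop (560,265), large steel bearing (563,100), long tube (668,266), contactor (434,257). The short tube (444,97) and small bearing (680,119) stay. The slots match the network names. The two cameras differ by about 3–4 mm, so I average them.

```bash
cat >> h.py <<'E'
def plan(*wps):
    s=r.read_state();q=s["ee_rot"];R0=R.from_quat([q[1],q[2],q[3],q[0]]);p0=np.array(s["eef_pos"])
    M=R0.as_matrix();print("t %.2f pos %s psi %.1f open %.1f F %s grip %.0f q %s"%(s["time_s"],(p0*1000).round(1),np.degrees(np.arctan2(M[1,0],M[0,0])),s["opening"]*1000,np.round(s["ft_force"],1),s["gripper_force"],np.round(s["qpos"],2)))
    for x,y,z,psi in wps:
        Rt=R.from_euler("z",psi,degrees=True)*R.from_euler("x",180,degrees=True)
        print([x,y,z,psi],"travel",R0.inv().apply(np.array([x,y,z])/1000-p0).__truediv__(.2).round(3).tolist(),"dr",((R0.inv()*Rt).as_rotvec()/2/np.pi).round(4).tolist())
E
python3 - <<'E'
from h import *
plan((618,-182.5,100,84.8),(618,-182.5,5,84.8))
p,d=vision.grab_frame("top");z=world("top",d)[...,2]*1000
print("tray wall/insert profile",z[200,115:220].round(0).tolist())
E
```

```text
t 1.05 pos [ 238.6 -577.6  231.3] psi 22.4 open 85.5 F [-0.4  0.   0.2] grip 0 q [ 1.08  0.43  0.02  1.57 -0.01  1.13 -0.08]
[618, -182.5, 100, 84.8] travel [2.507, -1.102, 0.657] dr [-0.0, -0.0, -0.1732]
[618, -182.5, 5, 84.8] travel [2.507, -1.102, 1.132] dr [-0.0, -0.0, -0.1732]
tray wall/insert profile [-1.0, 1.0, -2.0, 1.0, 3.0, -1.0, -1.0, -1.0, 1.0, 3.0, 14.0, 12.0, 12.0, 4.0, 17.0, 13.0, 17.0, 14.0, 15.0, 17.0, 12.0, 12.0, 17.0, 14.0, 17.0, 15.0, 7.0, 5.0, 6.0, 3.0, 6.0, 6.0, 4.0, 7.0, 8.0, 4.0, 5.0, 5.0, 7.0, 4.0, 3.0, 3.0, 7.0, 13.0, 16.0, 15.0, 14.0, 14.0, 16.0, 16.0, 17.0, 9.0, 5.0, 16.0, 14.0, 15.0, 17.0, 15.0, 18.0, 15.0, 19.0, 13.0, 17.0, 19.0, 16.0, 15.0, 15.0, 16.0, 15.0, 17.0, 15.0, 14.0, 18.0, 15.0, 11.0, 17.0, 16.0, 15.0, 15.0, 13.0, 16.0, 16.0, 17.0, 15.0, 15.0, 15.0, 14.0, 18.0, 15.0, 16.0, 4.0, 16.0, 16.0, 14.0, 4.0, -1.0, -1.0, 1.0, -1.0, 1.0, 2.0, -2.0, 3.0, 952.0, -2.0]
```

Call:
play_rows --travel '[[1, -0.44, 0.26], [1, -0.44, 0.26], [1, -0.44, 0.26], [1, -0.44, 0.26], [1, -0.44, 0.26]]' --dr '[[0, 0, 0], [0, 0, 0], [0, 0, 0], [0, 0, 0], [0, 0, 0]]' --grip '[1, 1, 1, 1, 1]'

```text
time_s: 1.72
eef_pos: [0.3925, -0.4166, 0.1787]
ee_rot: [-0.001, 0.98, 0.198, 0.0]
ft_force: [-0.6, -0.4, -0.8]
opening: 0.0854
gripper_force: 0.0
```

Call:
play_rows --travel '[[1, -0.44, 0.26], [1, -0.44, 0.26], [1, -0.44, 0.26], [1, -0.44, 0.26], [1, -0.44, 0.26]]' --dr '[[0, 0, 0], [0, 0, 0], [0, 0, 0], [0, 0, 0], [0, 0, 0]]' --grip '[1, 1, 1, 1, 1]'

```text
time_s: 2.35
eef_pos: [0.5428, -0.2598, 0.1267]
ee_rot: [-0.001, 0.98, 0.197, 0.0]
ft_force: [0.1, -1.1, -0.4]
opening: 0.0852
gripper_force: 0.0
```

Call:
play_rows --travel '[[0.507, -0.222, 0.1], [0.507, -0.222, 0.1], [0.507, -0.222, 0.1], [0.507, -0.222, 0.1], [0.507, -0.222, 0.1], [0.507, -0.222, 0.1], [0.507, -0.222, 0.1], [0.507, -0.222, 0.1]]' --dr '[[0, 0, -0.1732], [0, 0, -0.1732], [0, 0, -0.1732], [0, 0, -0.1732], [0, 0, -0.1732], [0, 0, -0.1732], [0, 0, -0.1732], [0, 0, -0.1732]]' --grip '[0.8, 0.8, 0.8, 0.8, 0.8, 0.8, 0.8, 0.8]'

```text
time_s: 3.35
eef_pos: [0.6176, -0.184, 0.1075]
ee_rot: [0.0, 0.74, 0.672, -0.0]
ft_force: [0.7, 0.1, -0.1]
opening: 0.0768
gripper_force: 0.0
```

Run:
```python
from h import *
plan((618,-182.5,40,84.8),(618,-182.5,5,84.8))
p,d=vision.grab_frame("scene"); cv2.imwrite("pics/s1.png",cv2.resize(p[100:300,50:300,::-1],None,fx=3,fy=3))
```

```text
t 3.35 pos [ 617.6 -184.   107.5] psi 84.5 open 76.8 F [ 0.7  0.1 -0.1] grip 0 q [ 0.44  0.61 -0.36  1.63  0.25  0.94 -0.1 ]
[618, -182.5, 40, 84.8] travel [0.008, 0.001, 0.337] dr [0.0, 0.0001, -0.0008]
[618, -182.5, 5, 84.8] travel [0.008, 0.001, 0.512] dr [0.0, 0.0001, -0.0008]
```

View pics/s1.png

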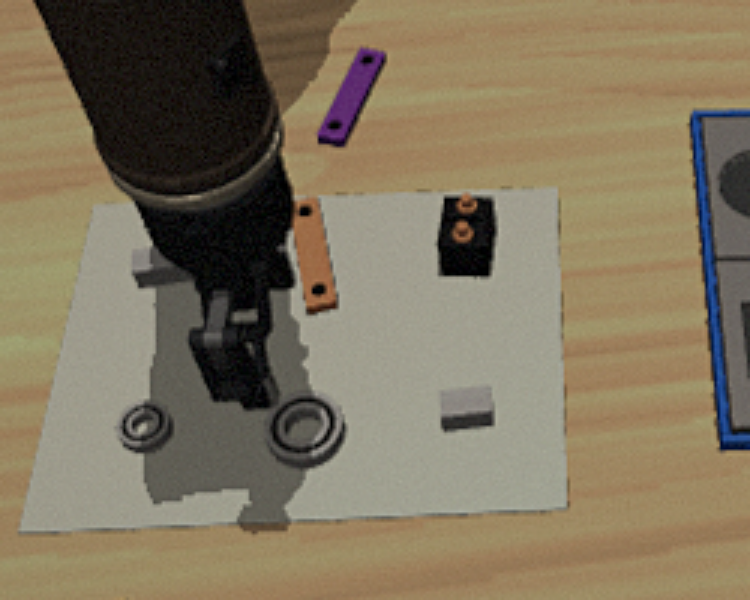

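The gripper stands over the large bearing (crop 305,428), well clear of the small one (145,425). Descend and close.

Call:
play_rows --travel '[[0.008, 0, 0.2], [0.008, 0, 0.35], [0.008, 0, 0.45], [0.008, 0, 0.512], [0.008, 0, 0.512], [0.008, 0, 0.512]]' --dr '[[0, 0, 0], [0, 0, 0], [0, 0, 0], [0, 0, 0], [0, 0, 0], [0, 0, 0]]' --grip '[0.8, 0.8, 0.8, 0.8, 0.8, 0.8]'

```text
time_s: 4.15
eef_pos: [0.6188, -0.1811, 0.0059]
ee_rot: [0.001, 0.739, 0.674, 0.0]
ft_force: [1.2, 0.3, 0.3]
opening: 0.0766
gripper_force: 0.0
```

Call:
play_rows --travel '[[0, 0, 0], [0, 0, 0], [0, 0, 0], [0, 0, 0], [0, 0, 0], [0, 0, 0]]' --dr '[[0, 0, 0], [0, 0, 0], [0, 0, 0], [0, 0, 0], [0, 0, 0], [0, 0, 0]]' --grip '[-0.2, -0.2, -0.2, -0.2, -0.2, -0.2]'

```text
time_s: 4.9
eef_pos: [0.6185, -0.1811, 0.0065]
ee_rot: [0.001, 0.738, 0.674, 0.0]
ft_force: [-3.3, 1.4, 10.8]
opening: 0.0493
gripper_force: 60.0
```

Call:
play_rows --travel '[[0, 0, -0.1], [0, 0, -0.25], [0, 0, -0.45], [0, 0, -0.5], [0, 0, -0.5]]' --dr '[[0, 0, 0], [0, 0, 0], [0, 0, 0], [0, 0, 0], [0, 0, 0]]' --grip '[-0.2, -0.2, -0.2, -0.2, -0.2]'

```text
time_s: 5.52
eef_pos: [0.6184, -0.1811, 0.1058]
ee_rot: [0.001, 0.739, 0.674, 0.0]
ft_force: [-0.4, 0.4, -1.9]
opening: 0.0492
gripper_force: 62.4
```

Run:
```python
from h import *
plan((451.5,157.5,60,84.8))
p,d=vision.grab_frame("scene"); cv2.imwrite("pics/s2.png",cv2.resize(p[100:300,50:300,::-1],None,fx=3,fy=3))
```

```text
t 5.53 pos [ 618.4 -181.1  105.8] psi 84.8 open 49.2 F [-0.4  0.4 -1.9] grip 62 q [ 0.44  0.61 -0.36  1.64  0.25  0.94 -0.1 ]
[451.5, 157.5, 60, 84.8] travel [1.61, -0.985, 0.227] dr [0.0002, 0.0001, -0.0]
```

View pics/s2.png

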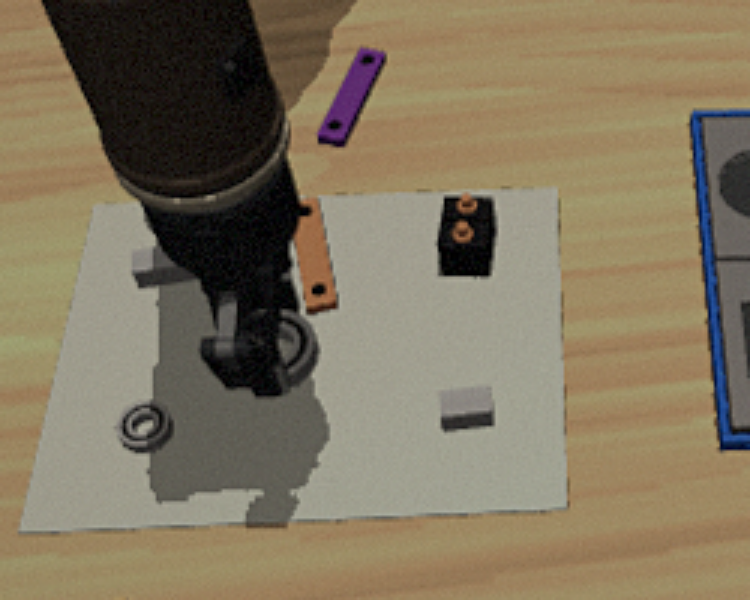

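The bearing is held (crop 295,350) but appears off-centre towards +y. I'll measure the offset before placing.

Run:
```python
from h import *
s=r.read_state();print(s["eef_pos"])
for c in("scene","top"):
    p,d=vision.grab_frame(c);W=world(c,d)*1000
    for m in vision.masks_of("bearing_large",c)[:3]:
        P=W[m["pixels"]&(d>0)];print(c,round(m["conf"],2),m["extent"],len(P),np.percentile(P,[2,50,98],axis=0).round(0).tolist())
    near=(abs(W[...,0]-618)<60)&(abs(W[...,1]+181)<60)&(W[...,2]>85)&(W[...,2]<150)
    P=W[near]
    for z in range(90,150,6):
        Q=P[abs(P[:,2]-z)<3]
        if len(Q)>5: print(c,z,len(Q),np.percentile(Q,[3,97],axis=0).round(0)[:,:2].tolist())
```

```text
[ 0.61760604 -0.18099871  0.10450385]
scene 0.76 [131.8, 321.9, 161.3, 346.8] 582 [[773.0, -214.0, 3.0], [798.0, -192.0, 13.0], [820.0, -168.0, 16.0]]
scene 0.51 [142.4, 204.9, 158.7, 226.2] 202 [[598.0, -180.0, 103.0], [619.0, -169.0, 114.0], [639.0, -160.0, 116.0]]
scene 102 28 [[605.0, -194.0], [642.0, -160.0]]
scene 108 42 [[605.0, -195.0], [650.0, -160.0]]
scene 114 191 [[594.0, -180.0], [650.0, -161.0]]
scene 120 36 [[590.0, -192.0], [657.0, -170.0]]
scene 126 37 [[593.0, -192.0], [657.0, -170.0]]
scene 132 18 [[591.0, -178.0], [651.0, -170.0]]
scene 138 17 [[590.0, -179.0], [651.0, -170.0]]
scene 144 15 [[588.0, -176.0], [628.0, -169.0]]
top 0.54 [321.1, 78.4, 347.4, 102.0] 278 [[771.0, -210.0, 6.0], [792.0, -188.0, 15.0], [816.0, -166.0, 19.0]]
top 0.51 [328.1, 145.4, 339.8, 168.7] 138 [[598.0, -172.0, 102.0], [616.0, -164.0, 114.0], [635.0, -156.0, 118.0]]
top 102 9 [[599.0, -164.0], [631.0, -157.0]]
top 108 14 [[597.0, -167.0], [636.0, -156.0]]
top 114 122 [[597.0, -172.0], [639.0, -156.0]]
top 120 15 [[580.0, -174.0], [633.0, -159.0]]
top 126 6 [[582.0, -170.0], [592.0, -166.0]]
```

Both cameras show the bearing sitting roughly centred along y (the finger hides its far side), and they agree on the displacement to the pocket, (-166.3, +339.9) mm. Carry on.

Call:
play_rows --travel '[[0.2, -0.12, 0], [0.45, -0.27, 0], [0.7, -0.42, 0], [0.81, -0.49, 0], [0.81, -0.49, 0]]' --dr '[[0, 0, 0], [0, 0, 0], [0, 0, 0], [0, 0, 0], [0, 0, 0]]' --grip '[-0.2, -0.2, -0.2, -0.2, -0.2]'

```text
time_s: 6.4
eef_pos: [0.5339, -0.0082, 0.1045]
ee_rot: [-0.001, 0.737, 0.676, -0.0]
ft_force: [0.7, -0.5, -2.2]
opening: 0.0493
gripper_force: 62.4
```

Call:
play_rows --travel '[[0.25, -0.15, 0.05], [0.5, -0.3, 0.1], [0.7, -0.45, 0.2], [0.806, -0.494, 0.23], [0.806, -0.494, 0.23], [0.806, -0.494, 0.23]]' --dr '[[0, 0, 0], [0, 0, 0], [0, 0, 0], [0, 0, 0], [0, 0, 0], [0, 0, 0]]' --grip '[-0.2, -0.2, -0.2, -0.2, -0.2, -0.2]'

```text
time_s: 7.15
eef_pos: [0.4523, 0.1574, 0.0587]
ee_rot: [0.0, 0.739, 0.674, -0.0]
ft_force: [-0.3, -0.7, -1.6]
opening: 0.0492
gripper_force: 62.5
```

Run:
```python
from h import *
plan((451.9,158.8,13,84.8))
```

```text
t 7.15 pos [452.3 157.4  58.7] psi 84.7 open 49.2 F [-0.3 -0.7 -1.6] grip 63 q [-0.14  0.47 -0.4   2.08  0.3   0.64 -0.83]
[451.9, 158.8, 13, 84.8] travel [0.007, -0.003, 0.229] dr [0.0, 0.0001, -0.0003]
```

Call:
play_rows --travel '[[0.007, 0, 0.1], [0.007, 0, 0.18], [0.007, 0, 0.21], [0.007, 0, 0.228], [0.007, 0, 0.228], [0.007, 0, 0.228]]' --dr '[[0, 0, 0], [0, 0, 0], [0, 0, 0], [0, 0, 0], [0, 0, 0], [0, 0, 0]]' --grip '[-0.2, -0.2, -0.2, -0.2, -0.2, -0.2]'

```text
time_s: 7.9
eef_pos: [0.4518, 0.1603, 0.0136]
ee_rot: [0.0, 0.738, 0.674, 0.0]
ft_force: [-0.4, -0.1, -2.4]
opening: 0.0494
gripper_force: 62.5
```

Call:
play_rows --travel '[[0, 0, 0], [0, 0, 0], [0, 0, 0], [0, 0, -0.15], [0, 0, -0.4], [0, 0, -0.45], [0, 0, -0.45]]' --dr '[[0, 0, 0], [0, 0, 0], [0, 0, 0], [0, 0, 0], [0, 0, 0], [0, 0, 0], [0, 0, 0]]' --grip '[0.4, 0.5, 0.5, 0.5, 0.5, 0.5, 0.5]'

```text
time_s: 8.78
eef_pos: [0.4519, 0.1601, 0.1037]
ee_rot: [0.0, 0.739, 0.674, 0.001]
ft_force: [0.1, -0.9, 0.5]
opening: 0.0642
gripper_force: 0.0
```

Run:
```python
from h import *
plan((471.2,-273.6,100,95))
```

```text
t 8.78 pos [451.9 160.1 103.7] psi 84.8 open 64.2 F [ 0.1 -0.9  0.5] grip 0 q [-0.11  0.4  -0.44  2.04  0.25  0.75 -0.79]
[471.2, -273.6, 100, 95] travel [-2.151, 0.294, 0.018] dr [0.0002, -0.0, -0.0284]
```

Released. Go to the long tube (3 calls; turn on the last).

Call:
play_rows --travel '[[-0.3, 0.04, 0], [-0.6, 0.08, 0], [-0.9, 0.12, 0], [-1, 0.14, 0], [-1, 0.14, 0]]' --dr '[[0, 0, 0], [0, 0, 0], [0, 0, 0], [0, 0, 0], [0, 0, 0]]' --grip '[0.2, 0.2, 0.2, 0.2, 0.2]'

```text
time_s: 9.4
eef_pos: [0.4603, -0.0435, 0.1019]
ee_rot: [-0.001, 0.74, 0.673, -0.001]
ft_force: [0.5, 1.2, -0.3]
opening: 0.0513
gripper_force: 0.0
```

Call:
play_rows --travel '[[-0.3, 0.04, 0], [-0.6, 0.08, 0], [-0.9, 0.12, 0], [-1, 0.14, 0], [-1, 0.14, 0]]' --dr '[[0, 0, 0], [0, 0, 0], [0, 0, 0], [0, 0, 0], [0, 0, 0]]' --grip '[0.2, 0.2, 0.2, 0.2, 0.2]'

```text
time_s: 10.02
eef_pos: [0.471, -0.2429, 0.1024]
ee_rot: [-0.001, 0.739, 0.674, -0.0]
ft_force: [0.7, 0.9, -0.6]
opening: 0.0509
gripper_force: 0.0
```

Call:
play_rows --travel '[[-0.151, 0.014, 0.02], [-0.151, 0.014, 0.02], [-0.151, 0.014, 0.02], [-0.151, 0.014, 0.02]]' --dr '[[0, 0, -0.0284], [0, 0, -0.0284], [0, 0, -0.0284], [0, 0, -0.0284]]' --grip '[0.2, 0.2, 0.2, 0.2]'

```text
time_s: 10.52
eef_pos: [0.4715, -0.2715, 0.0994]
ee_rot: [-0.0, 0.675, 0.738, 0.0]
ft_force: [-0.2, 0.2, 0.1]
opening: 0.0516
gripper_force: 0.0
```

Run:
```python
from h import *
measure(["bearing_large"],"top")
measure(["tube_long"],"scene")
plan((471.2,-273.6,10,95))
p,d=vision.grab_frame("top"); cv2.imwrite("pics/t3.png",cv2.resize(p[125:325,115:415,::-1],None,fx=2.6,fy=2.6))
```

```text
top bearing_large 0.91 px 182.0 233.0 n 353 160 c 451.3 159.7 size 50 x 49 ang -89.5 zmed 24.1 rgb [100  99  96]
top bearing_large 0.75 px 182.0 235.0 n 1819 1466 c 450.1 159.5 size 135 x 84 ang -5.3 zmed 15.0 rgb [115 110 106]
top bearing_large 0.64 px 334.0 87.0 n 362 285 c 793.8 -187.3 size 51 x 48 ang -44.4 zmed 14.5 rgb [124 123  29]
top bearing_large 0.45 px 330.0 227.0 n 463 343 c 469.2 -176.7 size 99 x 22 ang 8.1 zmed 13.2 rgb [131 107  74]
scene tube_long 0.64 px 108.0 185.0 n 384 248 c 472.5 -275.9 size 59 x 25 ang -86.5 zmed 20.2 rgb [67 65 62]
t 10.72 pos [ 471.2 -273.    99.4] psi 95.0 open 51.4 F [-0.9 -0.1 -0. ] grip 0 q [ 0.71  0.49 -0.39  1.89  0.25  0.81  0.28]
[471.2, -273.6, 10, 95] travel [-0.003, -0.0, 0.447] dr [0.0, 0.0, 0.0001]
```

View pics/t3.png

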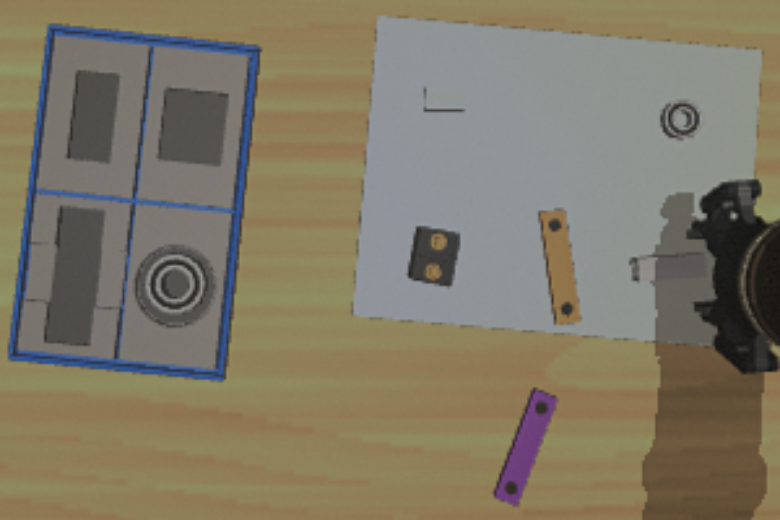

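The bearing sits centred in the round pocket (crop 175,284), top at 24 mm as it should be. The gripper stands over the long tube. Descend and grip.

Call:
play_rows --travel '[[-0.003, 0, 0.2], [-0.003, 0, 0.35], [-0.003, 0, 0.42], [-0.003, 0, 0.447], [-0.003, 0, 0.447], [-0.003, 0, 0.447], [-0.003, 0, 0.447], [-0.003, 0, 0.447], [-0.003, 0, 0.447], [-0.003, 0, 0.447]]' --dr '[[0, 0, 0], [0, 0, 0], [0, 0, 0], [0, 0, 0], [0, 0, 0], [0, 0, 0], [0, 0, 0], [0, 0, 0], [0, 0, 0], [0, 0, 0]]' --grip '[0.2, 0.2, 0.2, 0.2, 0.2, -0.8, -0.8, -0.8, -0.8, -0.8]'

```text
time_s: 12.02
eef_pos: [0.4716, -0.2745, 0.011]
ee_rot: [0.001, 0.676, 0.737, 0.0]
ft_force: [-1.3, -0.5, 6.4]
opening: 0.0185
gripper_force: 58.9
```

Call:
play_rows --travel '[[0, 0, -0.1], [0, 0, -0.25], [0, 0, -0.4], [0, 0, -0.45], [0, 0, -0.45]]' --dr '[[0, 0, 0], [0, 0, 0], [0, 0, 0], [0, 0, 0], [0, 0, 0]]' --grip '[-0.8, -0.8, -0.8, -0.8, -0.8]'

```text
time_s: 12.65
eef_pos: [0.4713, -0.2744, 0.1003]
ee_rot: [0.001, 0.676, 0.737, 0.0]
ft_force: [-0.9, -0.3, -0.9]
opening: 0.018
gripper_force: 58.9
```

Run:
```python
from h import *
measure(["tube_long"],"scene")
plan((598.5,231.8,80,174.8))
```

```text
scene tube_long 0.67 px 102.0 162.0 n 210 210 c 403.0 -302.3 size 69 x 41 ang -84.4 zmed 106.1 rgb [62 59 56]
t 12.75 pos [ 470.5 -274.    99. ] psi 95.0 open 18.1 F [-0.1 -0.5 -0.7] grip 59 q [ 0.72  0.49 -0.39  1.89  0.25  0.81  0.28]
[598.5, 231.8, 80, 174.8] travel [2.464, 0.859, 0.095] dr [-0.0001, -0.0002, -0.2216]
```

Call:
play_rows --travel '[[0.25, 0.09, 0], [0.55, 0.19, 0], [0.85, 0.3, 0], [0.95, 0.33, 0], [0.95, 0.33, 0]]' --dr '[[0, 0, 0], [0, 0, 0], [0, 0, 0], [0, 0, 0], [0, 0, 0]]' --grip '[-0.8, -0.8, -0.8, -0.8, -0.8]'

```text
time_s: 13.38
eef_pos: [0.52, -0.0765, 0.0989]
ee_rot: [-0.001, 0.674, 0.739, -0.0]
ft_force: [0.9, -0.5, -0.7]
opening: 0.0184
gripper_force: 58.9
```

Call:
play_rows --travel '[[0.25, 0.09, 0], [0.55, 0.19, 0], [0.85, 0.3, 0], [0.95, 0.33, 0], [0.95, 0.33, 0]]' --dr '[[0, 0, 0], [0, 0, 0], [0, 0, 0], [0, 0, 0], [0, 0, 0]]' --grip '[-0.8, -0.8, -0.8, -0.8, -0.8]'

```text
time_s: 14.0
eef_pos: [0.5692, 0.1167, 0.0989]
ee_rot: [-0.0, 0.675, 0.738, -0.0]
ft_force: [-0.1, -0.6, -0.1]
opening: 0.0182
gripper_force: 58.9
```

Call:
play_rows --travel '[[0.2, 0.07, 0.03], [0.45, 0.16, 0.08], [0.564, 0.199, 0.095], [0.564, 0.199, 0.095], [0.564, 0.199, 0.095], [0.564, 0.199, 0.095], [0.564, 0.199, 0.095], [0.564, 0.199, 0.095], [0.564, 0.199, 0.095], [0.564, 0.199, 0.095]]' --dr '[[0, 0, -0.03], [0, 0, -0.06], [0, 0, -0.09], [0, 0, -0.12], [0, 0, -0.15], [0, 0, -0.18], [0, 0, -0.2], [0, 0, -0.2216], [0, 0, -0.2216], [0, 0, -0.2216]]' --grip '[-0.8, -0.8, -0.8, -0.8, -0.8, -0.8, -0.8, -0.8, -0.8, -0.8]'

```text
time_s: 15.25
eef_pos: [0.5994, 0.2299, 0.0804]
ee_rot: [-0.0, 0.048, 0.999, -0.001]
ft_force: [1.1, 0.1, -0.4]
opening: 0.0185
gripper_force: 59.0
```

Run:
```python
from h import *
plan((598.5,231.8,17.2,174.8))
p,d=vision.grab_frame("scene"); cv2.imwrite("pics/s4.png",cv2.resize(p[80:280,250:450,::-1],None,fx=3,fy=3))
```

```text
t 15.25 pos [599.4 229.9  80.4] psi 174.5 open 18.5 F [ 1.1  0.1 -0.4] grip 59 q [ 0.01  0.73 -0.74  1.64  0.57  1.    0.56]
[598.5, 231.8, 17.2, 174.8] travel [0.005, 0.009, 0.316] dr [-0.0002, -0.0001, -0.0008]
```

View pics/s4.png

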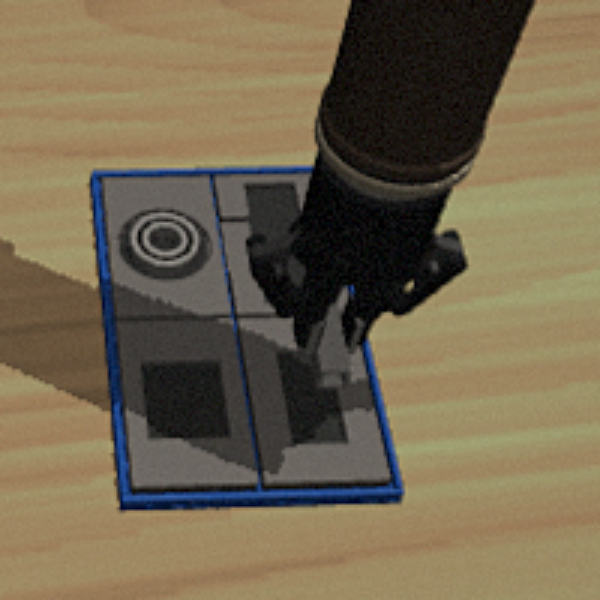

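The tube is held along the slot direction (crop 335,350) above the short slot. Lower and release.

Call:
play_rows --travel '[[0.005, 0.009, 0.15], [0.005, 0.009, 0.25], [0.005, 0.009, 0.295], [0.005, 0.009, 0.315], [0.005, 0.009, 0.315], [0.005, 0.009, 0.315], [0.005, 0.009, 0.315]]' --dr '[[0, 0, 0], [0, 0, 0], [0, 0, 0], [0, 0, 0], [0, 0, 0], [0, 0, 0], [0, 0, 0]]' --grip '[-0.8, -0.8, -0.8, -0.8, -0.8, -0.8, -0.8]'

```text
time_s: 16.18
eef_pos: [0.5986, 0.2338, 0.0185]
ee_rot: [0.0, 0.045, 0.999, 0.0]
ft_force: [-0.0, -0.4, -1.2]
opening: 0.0186
gripper_force: 59.0
```

Call:
play_rows --travel '[[0, 0, 0], [0, 0, 0], [0, 0, 0], [0, 0, -0.15], [0, 0, -0.4], [0, 0, -0.45], [0, 0, -0.45]]' --dr '[[0, 0, 0], [0, 0, 0], [0, 0, 0], [0, 0, 0], [0, 0, 0], [0, 0, 0], [0, 0, 0]]' --grip '[-0.2, -0.2, -0.2, -0.2, 0, 0.4, 0.4]'

```text
time_s: 17.05
eef_pos: [0.5987, 0.2337, 0.1085]
ee_rot: [0.001, 0.046, 0.999, 0.0]
ft_force: [-0.1, 0.3, -0.6]
opening: 0.06
gripper_force: 0.0
```

Run:
```python
from h import *
plan((479.8,-66.2,110,169.5))
```

```text
t 17.05 pos [598.7 233.7 108.5] psi 174.8 open 60.0 F [-0.1  0.3 -0.6] grip 0 q [ 0.02  0.7  -0.76  1.62  0.54  1.04  0.58]
[479.8, -66.2, 110, 169.5] travel [0.456, -1.547, -0.009] dr [0.0001, 0.0002, 0.0147]
```

Call:
play_rows --travel '[[0.08, -0.3, 0], [0.16, -0.6, 0], [0.23, -0.8, 0], [0.23, -0.8, 0], [0.23, -0.8, 0]]' --dr '[[0, 0, 0], [0, 0, 0], [0, 0, 0], [0, 0, 0], [0, 0, 0]]' --grip '[0.4, 0.4, 0.4, 0.4, 0.4]'

```text
time_s: 17.68
eef_pos: [0.5378, 0.0789, 0.1072]
ee_rot: [-0.0, 0.045, 0.999, 0.0]
ft_force: [0.2, 0.5, -0.7]
opening: 0.0598
gripper_force: 0.0
```

Call:
play_rows --travel '[[0.08, -0.3, 0], [0.16, -0.6, 0], [0.226, -0.747, 0], [0.226, -0.747, 0], [0.226, -0.747, 0], [0.226, -0.747, 0]]' --dr '[[0, 0, 0], [0, 0, 0], [0, 0, 0.0147], [0, 0, 0.0147], [0, 0, 0.0147], [0, 0, 0.0147]]' --grip '[0.4, 0.4, 0.4, 0.4, 0.4, 0.4]'

```text
time_s: 18.42
eef_pos: [0.4803, -0.0643, 0.108]
ee_rot: [0.0, 0.09, 0.996, 0.001]
ft_force: [-0.7, 0.6, 1.1]
opening: 0.06
gripper_force: 0.0
```

Run:
```python
from h import *
measure(["tube_long"],"top")
measure(["tube_long","contactor"],"scene")
plan((479.8,-66.2,12,169.5))
```

```text
top tube_long 0.68 px 151.0 169.0 n 295 99 c 597.7 234.6 size 58 x 23 ang -6.6 zmed 29.3 rgb [134 137 138]
scene tube_long 0.58 px 355.0 210.0 n 331 244 c 598.4 231.3 size 67 x 23 ang -4.9 zmed 26.8 rgb [107 103  99]
scene contactor 0.63 px 205.0 174.0 n 498 280 c 482.0 -68.0 size 49 x 36 ang -8.6 zmed 38.3 rgb [25 19 16]
t 18.68 pos [479.6 -65.6 107.9] psi 169.6 open 59.8 F [-0.  -1.1 -0.9] grip 0 q [ 0.64  0.49 -0.82  2.01  0.48  0.84  0.95]
[479.8, -66.2, 12, 169.5] travel [-0.001, -0.003, 0.479] dr [0.0, 0.0, 0.0002]
```

Call:
play_rows --travel '[[0, 0, 0.15], [0, -0.003, 0.3], [0, -0.003, 0.42], [0, -0.003, 0.479], [0, -0.003, 0.479], [0, -0.003, 0.479], [0, -0.003, 0.479], [0, -0.003, 0.479], [0, -0.003, 0.479], [0, -0.003, 0.479]]' --dr '[[0, 0, 0], [0, 0, 0], [0, 0, 0], [0, 0, 0], [0, 0, 0], [0, 0, 0], [0, 0, 0], [0, 0, 0], [0, 0, 0], [0, 0, 0]]' --grip '[0.4, 0.4, 0.4, 0.4, 0.4, -0.4, -0.4, -0.4, -0.4, -0.4]'

```text
time_s: 19.92
eef_pos: [0.4801, -0.0668, 0.0132]
ee_rot: [0.001, 0.091, 0.996, -0.0]
ft_force: [-0.7, -0.1, 5.5]
opening: 0.035
gripper_force: 60.4
```

Call:
play_rows --travel '[[0, 0, -0.1], [0, 0, -0.25], [0, 0, -0.4], [0, 0, -0.45], [0, 0, -0.45]]' --dr '[[0, 0, 0], [0, 0, 0], [0, 0, 0], [0, 0, 0], [0, 0, 0]]' --grip '[-0.4, -0.4, -0.4, -0.4, -0.4]'

```text
time_s: 20.55
eef_pos: [0.4794, -0.0672, 0.1023]
ee_rot: [0.001, 0.092, 0.996, -0.0]
ft_force: [0.0, -1.0, -2.7]
opening: 0.0349
gripper_force: 60.5
```

Run:
```python
from h import *
plan((590,145.2,90,174.8))
```

```text
t 20.55 pos [479.4 -67.2 102.3] psi 169.5 open 34.9 F [ 0.  -1.  -2.7] grip 60 q [ 0.64  0.5  -0.81  2.01  0.49  0.83  0.94]
[590, 145.2, 90, 174.8] travel [-0.349, 1.145, 0.061] dr [-0.0001, 0.0002, -0.0148]
```

Call:
play_rows --travel '[[-0.07, 0.2, 0], [-0.14, 0.45, 0], [-0.18, 0.6, 0], [-0.18, 0.6, 0], [-0.18, 0.6, 0]]' --dr '[[0, 0, 0], [0, 0, 0], [0, 0, 0], [0, 0, 0], [0, 0, 0]]' --grip '[-0.4, -0.4, -0.4, -0.4, -0.4]'

```text
time_s: 21.18
eef_pos: [0.5356, 0.0439, 0.1008]
ee_rot: [-0.001, 0.091, 0.996, -0.001]
ft_force: [-0.7, -0.7, -2.8]
opening: 0.035
gripper_force: 60.6
```

Call:
play_rows --travel '[[-0.06, 0.2, 0.02], [-0.13, 0.45, 0.05], [-0.169, 0.545, 0.061], [-0.169, 0.545, 0.061], [-0.169, 0.545, 0.061], [-0.169, 0.545, 0.061]]' --dr '[[0, 0, 0], [0, 0, -0.01], [0, 0, -0.0148], [0, 0, -0.0148], [0, 0, -0.0148], [0, 0, -0.0148]]' --grip '[-0.4, -0.4, -0.4, -0.4, -0.4, -0.4]'

```text
time_s: 21.92
eef_pos: [0.5894, 0.1436, 0.0898]
ee_rot: [-0.0, 0.046, 0.999, -0.001]
ft_force: [0.8, 1.1, -2.6]
opening: 0.0353
gripper_force: 60.8
```

Run:
```python
from h import *
plan((590,145.2,19,174.8))
```

```text
t 21.93 pos [589.4 143.6  89.8] psi 174.7 open 35.3 F [ 0.8  1.1 -2.6] grip 61 q [ 0.17  0.68 -0.77  1.72  0.56  0.97  0.67]
[590, 145.2, 19, 174.8] travel [-0.002, 0.009, 0.354] dr [-0.0002, -0.0, -0.0003]
```

Call:
play_rows --travel '[[0, 0.006, 0.15], [0, 0.006, 0.28], [0, 0.006, 0.335], [0, 0.006, 0.355], [0, 0.006, 0.355], [0, 0.006, 0.355], [0, 0.006, 0.355]]' --dr '[[0, 0, 0], [0, 0, 0], [0, 0, 0], [0, 0, 0], [0, 0, 0], [0, 0, 0], [0, 0, 0]]' --grip '[-0.4, -0.4, -0.4, -0.4, -0.4, -0.4, -0.4]'

```text
time_s: 22.8
eef_pos: [0.5901, 0.1469, 0.0193]
ee_rot: [0.0, 0.045, 0.999, 0.0]
ft_force: [-0.7, -0.6, -2.2]
opening: 0.0354
gripper_force: 61.0
```

Call:
play_rows --travel '[[0, 0, 0], [0, 0, 0], [0, 0, 0], [0, 0, -0.15], [0, 0, -0.4], [0, 0, -0.5], [0, 0, -0.5]]' --dr '[[0, 0, 0], [0, 0, 0], [0, 0, 0], [0, 0, 0], [0, 0, 0], [0, 0, 0], [0, 0, 0]]' --grip '[0.1, 0.1, 0.1, 0.1, 0.1, 0.1, 0.1]'

```text
time_s: 23.68
eef_pos: [0.5906, 0.1471, 0.1203]
ee_rot: [0.001, 0.045, 0.999, 0.0]
ft_force: [-0.5, -1.2, -0.6]
opening: 0.0475
gripper_force: 0.0
```

Run:
```python
from h import *
plan((471,-179,100,188))
```

```text
t 23.68 pos [590.6 147.1 120.3] psi 174.8 open 47.5 F [-0.5 -1.2 -0.6] grip 0 q [ 0.18  0.65 -0.79  1.7   0.53  1.02  0.69]
[471, -179, 100, 188] travel [0.448, -1.678, 0.099] dr [0.0001, 0.0004, -0.0366]
```

Call:
play_rows --travel '[[0.08, -0.3, 0], [0.16, -0.6, 0], [0.224, -0.84, 0], [0.224, -0.84, 0], [0.224, -0.84, 0]]' --dr '[[0, 0, 0], [0, 0, 0], [0, 0, 0], [0, 0, 0], [0, 0, 0]]' --grip '[0.1, 0.1, 0.1, 0.1, 0.1]'

```text
time_s: 24.3
eef_pos: [0.5296, -0.0163, 0.1181]
ee_rot: [-0.001, 0.045, 0.999, 0.0]
ft_force: [1.1, 0.6, 0.4]
opening: 0.0473
gripper_force: 0.0
```

Call:
play_rows --travel '[[0.08, -0.3, 0], [0.16, -0.6, 0.05], [0.224, -0.838, 0.1], [0.224, -0.838, 0.1], [0.224, -0.838, 0.1], [0.224, -0.838, 0.1]]' --dr '[[0, 0, 0], [0, 0, -0.02], [0, 0, -0.0366], [0, 0, -0.0366], [0, 0, -0.0366], [0, 0, -0.0366]]' --grip '[0.1, 0.1, 0.1, 0.1, 0.1, 0.1]'

```text
time_s: 25.05
eef_pos: [0.4714, -0.1772, 0.0992]
ee_rot: [0.001, -0.071, 0.997, 0.0]
ft_force: [0.6, -0.1, -0.1]
opening: 0.0466
gripper_force: 0.0
```

Run:
```python
from h import *
measure(["contactor"],"top")
measure(["contactor","busbar"],"scene")
plan((471,-179,20,188),(471,-179,5,188))
p,d=vision.grab_frame("scene"); cv2.imwrite("pics/s5.png",cv2.resize(p[80:280,60:410,::-1],None,fx=2.2,fy=2.2))
```

```text
top contactor 0.68 px 144.0 231.0 n 2293 2293 c 459.7 240.8 size 133 x 84 ang -5.1 zmed 11.2 rgb [107 104 100]
top contactor 0.61 px 187.0 174.0 n 408 94 c 587.9 147.7 size 46 x 38 ang -2.7 zmed 47.9 rgb [72 66 56]
scene contactor 0.83 px 312.0 206.0 n 481 235 c 588.7 143.9 size 49 x 36 ang -7.1 zmed 45.0 rgb [28 21 17]
scene contactor 0.42 px 353.0 214.0 n 2095 2095 c 616.5 219.3 size 140 x 86 ang -4.8 zmed 13.1 rgb [85 81 78]
scene busbar 0.58 px 154.0 185.0 n 371 357 c 473.2 -180.4 size 100 x 22 ang 8.2 zmed 11.5 rgb [101  63  42]
scene busbar 0.43 px 174.0 123.0 n 31 21 c 319.0 -141.5 size 93 x 9 ang -17.3 zmed 8.2 rgb [69 32 84]
t 25.30 pos [ 470.7 -178.6   99.1] psi -171.9 open 46.8 F [-0.7 -0.4 -0.8] grip 0 q [ 0.9   0.56 -0.88  1.97  0.56  0.88  1.43]
[471, -179, 20, 188] travel [-0.001, -0.002, 0.395] dr [-0.0, 0.0, 0.0002]
[471, -179, 5, 188] travel [-0.001, -0.002, 0.47] dr [-0.0, 0.0, 0.0002]
```

View pics/s5.png

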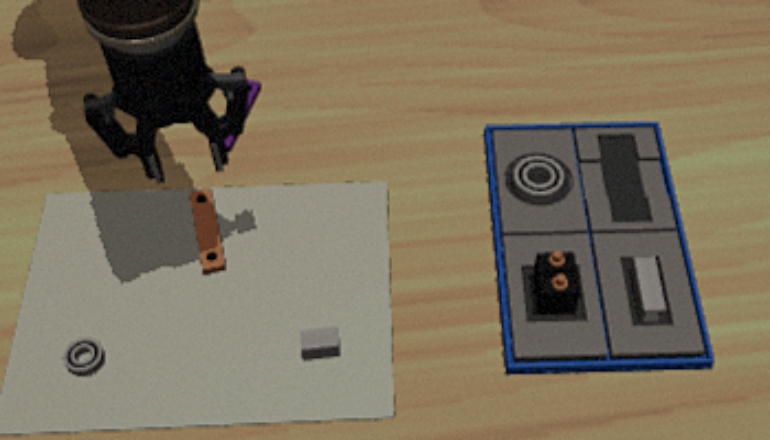

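The contactor (crop 557,285), tube (648,288) and bearing (538,177) all sit in their recesses, and the gripper straddles the copper bar. Grasp it.

Call:
play_rows --travel '[[0, -0.002, 0.2], [0, -0.002, 0.35], [0, -0.002, 0.44], [0, -0.002, 0.47], [0, -0.002, 0.47], [0, -0.002, 0.47], [0, -0.002, 0.47], [0, -0.002, 0.47], [0, -0.002, 0.47], [0, -0.002, 0.47]]' --dr '[[0, 0, 0], [0, 0, 0], [0, 0, 0], [0, 0, 0], [0, 0, 0], [0, 0, 0], [0, 0, 0], [0, 0, 0], [0, 0, 0], [0, 0, 0]]' --grip '[0.1, 0.1, 0.1, 0.1, 0.1, -0.7, -0.7, -0.7, -0.7, -0.7]'

```text
time_s: 26.6
eef_pos: [0.471, -0.1799, 0.006]
ee_rot: [0.001, -0.07, 0.998, -0.0]
ft_force: [-1.9, 0.6, 7.2]
opening: 0.0197
gripper_force: 58.8
```

Call:
play_rows --travel '[[0, 0, -0.1], [0, 0, -0.25], [0, 0, -0.4], [0, 0, -0.45], [0, 0, -0.45]]' --dr '[[0, 0, 0], [0, 0, 0], [0, 0, 0], [0, 0, 0], [0, 0, 0]]' --grip '[-0.7, -0.7, -0.7, -0.7, -0.7]'

```text
time_s: 27.22
eef_pos: [0.4705, -0.1801, 0.0951]
ee_rot: [0.0, -0.07, 0.998, -0.0]
ft_force: [-0.7, 0.1, -1.5]
opening: 0.0197
gripper_force: 59.5
```

Run:
```python
from h import *
plan((459.4,245,80,174.8))
```

```text
t 27.23 pos [ 470.5 -180.1   95.1] psi -172.0 open 19.7 F [-0.7  0.1 -1.5] grip 60 q [ 0.9   0.56 -0.87  1.97  0.57  0.87  1.43]
[459.4, 245, 80, 174.8] travel [-0.24, 2.113, 0.074] dr [-0.0001, 0.0001, 0.0366]
```

Call:
play_rows --travel '[[-0.03, 0.25, 0], [-0.06, 0.55, 0], [-0.09, 0.85, 0], [-0.11, 0.95, 0], [-0.11, 0.95, 0]]' --dr '[[0, 0, 0], [0, 0, 0], [0, 0, 0], [0, 0, 0], [0, 0, 0]]' --grip '[-0.7, -0.7, -0.7, -0.7, -0.7]'

```text
time_s: 27.85
eef_pos: [0.465, 0.0133, 0.0941]
ee_rot: [-0.001, -0.072, 0.997, 0.0]
ft_force: [0.6, -1.2, -2.0]
opening: 0.0194
gripper_force: 59.5
```

Call:
play_rows --travel '[[-0.03, 0.25, 0], [-0.06, 0.55, 0], [-0.09, 0.85, 0], [-0.11, 0.95, 0], [-0.11, 0.95, 0]]' --dr '[[0, 0, 0], [0, 0, 0], [0, 0, 0], [0, 0, 0], [0, 0, 0]]' --grip '[-0.7, -0.7, -0.7, -0.7, -0.7]'

```text
time_s: 28.48
eef_pos: [0.4608, 0.2032, 0.0941]
ee_rot: [-0.0, -0.071, 0.998, 0.0]
ft_force: [0.3, -0.9, -3.0]
opening: 0.0199
gripper_force: 59.6
```

Call:
play_rows --travel '[[-0.02, 0.213, 0.05], [-0.02, 0.213, 0.1], [-0.02, 0.213, 0.1], [-0.02, 0.213, 0.1], [-0.02, 0.213, 0.1]]' --dr '[[0, 0, 0.02], [0, 0, 0.0366], [0, 0, 0.0366], [0, 0, 0.0366], [0, 0, 0.0366]]' --grip '[-0.7, -0.7, -0.7, -0.7, -0.7]'

```text
time_s: 29.1
eef_pos: [0.4595, 0.2444, 0.0751]
ee_rot: [0.0, 0.045, 0.999, -0.0]
ft_force: [0.4, -0.3, -1.9]
opening: 0.0201
gripper_force: 59.7
```

Run:
```python
from h import *
plan((459.4,245,12,174.8))
```

```text
t 29.10 pos [459.5 244.4  75.1] psi 174.8 open 20.1 F [ 0.4 -0.3 -1.9] grip 60 q [-0.03  0.59 -0.78  1.95  0.56  0.83  0.37]
[459.4, 245, 12, 174.8] travel [0.001, 0.003, 0.315] dr [-0.0001, 0.0, 0.0]
```

Call:
play_rows --travel '[[0, 0.003, 0.13], [0, 0.003, 0.25], [0, 0.003, 0.295], [0, 0.003, 0.314], [0, 0.003, 0.314], [0, 0.003, 0.314], [0, 0.003, 0.314]]' --dr '[[0, 0, 0], [0, 0, 0], [0, 0, 0], [0, 0, 0], [0, 0, 0], [0, 0, 0], [0, 0, 0]]' --grip '[-0.7, -0.7, -0.7, -0.7, -0.7, -0.7, -0.7]'

```text
time_s: 29.98
eef_pos: [0.4594, 0.2462, 0.0125]
ee_rot: [0.0, 0.045, 0.999, 0.0]
ft_force: [-0.3, 0.4, -1.9]
opening: 0.0197
gripper_force: 59.7
```

Call:
play_rows --travel '[[0, 0, 0], [0, 0, 0], [0, 0, 0], [0, 0, -0.15], [0, 0, -0.4], [0, 0, -0.5], [0, 0, -0.5]]' --dr '[[0, 0, 0], [0, 0, 0], [0, 0, 0], [0, 0, 0], [0, 0, 0], [0, 0, 0], [0, 0, 0]]' --grip '[-0.2, -0.2, -0.2, -0.2, -0.2, -0.2, -0.2]'

```text
time_s: 30.85
eef_pos: [0.4599, 0.2466, 0.1136]
ee_rot: [0.001, 0.045, 0.999, 0.001]
ft_force: [0.8, -0.3, -0.8]
opening: 0.0346
gripper_force: 0.0
```

Call:
play_rows --travel '[[0.1, -0.3, -0.2], [0.2, -0.6, -0.4], [0.3, -0.9, -0.4], [0.3, -0.9, -0.4], [0.3, -0.9, -0.4], [0.3, -0.9, -0.4]]' --dr '[[0, 0, 0], [0, 0, 0], [0, 0, 0], [0, 0, 0], [0, 0, 0], [0, 0, 0]]' --grip '[-0.2, -0.2, -0.2, -0.2, -0.2, -0.2]'

```text
time_s: 31.6
eef_pos: [0.3834, 0.0729, 0.1918]
ee_rot: [-0.0, 0.045, 0.999, 0.0]
ft_force: [0.4, -0.2, -0.4]
opening: 0.034
gripper_force: 0.0
```

Run:
```python
from h import *
for c in("top","scene"): measure(["busbar","contactor","tube_long","bearing_large"],c)
p,d=vision.grab_frame("top"); cv2.imwrite("pics/t6.png",cv2.resize(p[125:325,115:415,::-1],None,fx=2.6,fy=2.6))
```

```text
top busbar 0.83 px 144.0 229.0 n 417 152 c 457.5 248.0 size 96 x 23 ang -5.7 zmed 19.6 rgb [130 109  69]
top busbar 0.56 px 317.0 296.0 n 465 426 c 312.6 -146.7 size 99 x 23 ang -21.0 zmed 10.0 rgb [101  62 110]
top contactor 0.79 px 187.0 173.0 n 376 103 c 588.1 148.3 size 47 x 37 ang -5.2 zmed 47.8 rgb [69 63 54]
top tube_long 0.84 px 150.0 168.0 n 289 105 c 598.4 234.7 size 59 x 23 ang -5.6 zmed 29.5 rgb [125 128 129]
top bearing_large 0.77 px 182.0 234.0 n 389 155 c 453.5 159.7 size 51 x 48 ang -44.2 zmed 24.0 rgb [97 96 93]
top bearing_large 0.60 px 334.0 88.0 n 323 257 c 792.2 -187.9 size 49 x 47 ang 89.9 zmed 14.7 rgb [123 123  25]
scene busbar 0.90 px 167.0 131.0 n 343 251 c 316.6 -150.1 size 99 x 23 ang -20.8 zmed 8.1 rgb [66 32 77]
scene busbar 0.56 px 343.0 160.0 n 391 348 c 456.6 244.1 size 107 x 25 ang -5.9 zmed 17.2 rgb [114  76  50]
scene contactor 0.63 px 313.0 206.0 n 530 270 c 588.9 144.5 size 54 x 37 ang -5.6 zmed 44.5 rgb [26 19 15]
scene tube_long 0.84 px 355.0 209.0 n 346 253 c 598.0 231.0 size 66 x 23 ang -4.2 zmed 26.7 rgb [97 94 90]
scene bearing_large 0.88 px 304.0 160.0 n 397 299 c 452.3 154.3 size 56 x 49 ang -10.2 zmed 21.1 rgb [71 69 66]
scene bearing_large 0.57 px 146.0 331.0 n 630 430 c 797.4 -190.8 size 51 x 49 ang 82.8 zmed 13.1 rgb [115 114  44]
```

View pics/t6.png

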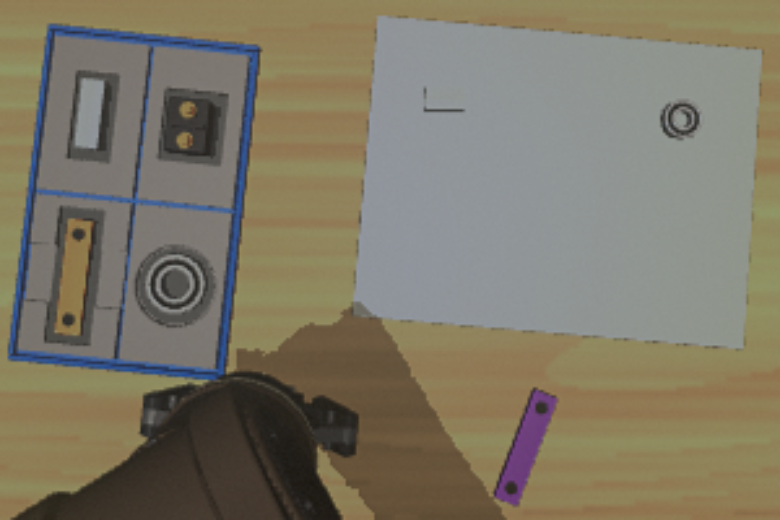

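All four parts sit flat in their own recesses: tube (91,113), contactor (188,125), busbar (73,276), bearing (175,284). Their top heights are right at 29, 48, 19.6 and 24 mm. The short tube (444,97) and small bearing (680,119) are unmoved, and the gripper is clear.

```bash
python3 -c "
from station import r
print(r.sign_off())"
```

```text
the job is handed in; nothing more can be done
None
```

All four kit parts are in their own recesses and released, the two look-alikes are unmoved, and I handed the job in at about 32 s of the 99 s; the sign-off returned no verdict.

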